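Run a printing block through a hand-cranked numbering press

TASK

Seat the wooden printing block flat in the pocket of the press's sliding bed, then take the crank knob and turn the crank clockwise (seen from above) through two full turns, so that the bed carries the block across to the far end. Each turn has a heavy point where the ram's spring is pressed, and past it the spring drives the crank on: keep its pace steady in your hand, never letting it race ahead or fly back, and do not force the sprung knob in or out along its arm. Leave the block in the pocket with the crank at rest and let go, and do not disturb the other things on the table.

Things in the scene. Friction and masses are not known exactly. Their poses are not given: they have to be found in the camera images.
- block: wooden printing block with a steel face and raised lines on top, loose; 64 (its x) x 36 (its y) x 40 mm high, 0.16 to 0.28 kg; origin at the centre of its underside; it starts upright on the table to the right of the press. Either way round fits the pocket
- pocket (a point): centre of the floor of the open pocket in the sliding aluminium bed of the press. The pocket is 67 (its x) x 39 (its y) mm inside, 12 mm deep, walls 6 mm thick, z up; its floor is 50 mm above the table and its rim 62 mm. The bed slides along the pocket's x axis
- crank (a joint): angle of the upright crank (rad): 0 at the start, growing clockwise from above; two turns are 12.57. Friction 0.1 Nm plus the ram's spring: against you up to 0.8 Nm in the first half of each turn, nought at the half turn, then driving on as hard, nought at the full turn, where it stays when let go; let go in between, it springs away. Over 4 rad/s it races, over 1.5 rad/s backwards it flies back
- bed (a joint): travel of the bed (m) along the pocket's x axis, geared to the crank: 0 at the start, 0.035 per turn; stop at 0.085
- handle (a point): middle of the crank knob, a dark wooden upright cylinder 28 mm across, 42 tall (124 to 166 mm above the table) that spins freely. Its x axis points outward along the crank arm, away from the shaft; z up. The arm's top is at 116 mm. The knob is clamped in a slotted arm 52 to 84 mm from the shaft's centre, set anew each time and not measured: find it by feel
- give (a joint): how far the sprung knob is pushed out (+) or in (-) along its arm from its place (m); spring of 2.5 N per mm, stops at 8 mm. Beyond 4 mm (10 N along the arm) the knob is being forced
- ink_tin: bystander: round ink tin, 72 mm in diameter, 55 mm high; origin at the centre of its underside
- bowl: bystander: white bowl, 110 mm across, 50 mm high; origin at the centre of its underside
- mallet_block: bystander: flat dark wooden planing block, 90 x 75 x 28 mm, lying to the left; origin at the centre of its underside
- slug_stick: bystander: dark steel bar, 120 x 22 x 23 mm; origin at the centre of its underside
- brush: bystander: brush lying behind the press
- screwdriver: bystander: screwdriver lying in front on the right
Not all that is in view belongs to the job. There is more than one size of the block; the job needs the largest.

How it is judged:
By the outcome, as a careful person would: the job done as asked, in the order asked, and still so for the second after the job is handed in, with the robot touching nothing.
It also fails if it takes over 72 s, if anything falls off the work surface, if the arm or the gripper's body presses on something with over 40 N, if the wrist force passes 120 N, or if a joint passes its speed limit or range.

ROBOT

A 7-joint arm with a two-finger parallel gripper is mounted at the origin on the work surface. World frame = base frame: x ahead of the robot, y to its left, z up, the work surface at z = 0. Lengths are in m, angles in rad, forces in N, time in s.
With the tool pointing down it reaches from about 0.425 to 0.875 m from the base axis. Payload 8.4 kg.
Tool frame: the origin (TCP) lies at the centre of the arm's flange, where the gripper is bolted on; the fingertips stand 182 mm ahead of it and the grasp point (between the pads) lies 164 mm ahead of it (robot.pinch_z is the distance from the TCP to the grasp point, in m); z points along the fingers, y is the line along which they close (so a half turn about z gives the same grasp; the last joint's range is limited). The gripper opens to 87 mm and grips with 3 to 60 N. Pads are 19 mm wide; open, the fingers measure 117 mm over their backs; the gripper's body (75 mm by 190 mm) begins 51 mm behind the grasp point.
Start: joints at [1.122, 0.333, 0.04, 1.465, -0.013, 1.343, -0.059], TCP at [0.223, -0.611, 0.405] pointing down, gripper open.
Joint ranges: [-2.58, 2.58], [-0.38, 2.09], [-1.3, 1.39], [0.25, 2.4], [-1.5, 4.64], [0.08, 2.09], [-2.65, 2.65]. Speed limits (rad/s): [2.22, 2.22, 2.79, 2.79, 3.14, 3.14, 3.14].

INTERFACE

Orientations are given as [roll, pitch, yaw] about the fixed x, y, z axes, in that order (R = Rz(yaw) Ry(pitch) Rx(roll)).
In Python, from plant import status, snapshot, workorder, robot gives the robot as it stands.
- The arm moves only by the tool jog_arm, never from a script. Its argument "rows" is one flat list of numbers, 5 for each row, row after row: the closure, from -1 (fully open) to 1 (shut), then the shift along the tool's x, y, z in m, then the turn about the tool's z in rad. A call has 1 to 20 rows; each row is the pose to reach, as a shift and turn from the pose commanded when the call began, along the tool's axes at that moment; what a row does not reach only later rows make up. A row lasts 1/8 s, in which the tool goes at most 62.5 mm and 10.7 degrees, less where a joint would pass 70% of its speed; a pose out of reach is approached as far as the arm can. A call with a gripper value outside its range is refused whole. The fingers move at their own pace and stop on an object; the grip force is fixed at half the most. Time passes only in rows, so rows that repeat a pose let the fingers close. It gives the time, the measured TCP pose, the force, the opening and the grip force at its end, in the units of the state.
- status.observe(): the state, without advancing time (a new reading comes with each control period).
- snapshot(name): name is "scene" or "top" or "wrist"; returns a dict with "color" (480x640x3 uint8, blue, green, red), "camera_matrix" (3x3 intrinsics, pixels), "xyz" and "attitude" of the camera in the world. Camera axes: x right, y up, looking along -z (the intrinsics and any distortion apply to the point x, -y, -z); pixel columns grow to the right and rows downward; lengths in m; the calibration is good to about 2 mm. A picture is of the moment at which its call begins. There is no depth.
- workorder.close_job(): hands the job in; it is judged then, once.
The state is a dict: "t": time; "joint_pos": joint angles; "dq": joint speeds; "tau": joint torques, N m; "eef_pos": TCP position; "ee_rot": TCP orientation; "force": force on the tool from outside, world axes, zero at the start; "wrist_torque": the same for the moment, N m; "grip_width": finger opening in m; "gripper_force": force on a finger pad.
Only numpy, scipy, OpenCV 4.12 (cv2) and the standard library are available. Lean on these libraries where they do the work, as an engineer would, in place of code of your own. Each camera call takes 0.05 s, during which the arm holds its last target. There are 200 camera calls.

## Working session

There is one attempt and no reset: what is moved stays moved. The work goes in short steps, Python scripts to look and compute and a tool call to move; the robot and the scene stay as the last step left them, time stands still between calls to the robot, and variables do not carry over. Pictures are saved under pics/ and viewed, at most 10 in all, crops included, and the job is handed in when it is done.

Besides the shell and the picture viewer there is one more tool, called after ">>>" by a JSON object that holds its "name" and its "arguments". jog_arm: Moves the arm, as the interface text tells. Its arguments: {"type":"object","properties":{"rows":{"type":"array","items":{"type":"number"}}},"required":["rows"]}

```bash
ls; mkdir -p pics
python3 - <<'E'
from plant import status, snapshot, robot
import cv2, numpy as np
s=status.observe(); print({k:np.round(v,3).tolist() for k,v in s.items()})
for n in ("scene","top"):
    d=snapshot(n); cv2.imwrite(f"pics/{n}0.png",d["color"]); print(n,d["camera_matrix"],d["xyz"],d["attitude"],[k for k in d])
E
```

```text
pics
{'t': 0.0, 'joint_pos': [1.122, 0.334, 0.04, 1.466, -0.013, 1.343, -0.059], 'dq': [-0.001, 0.003, -0.001, -0.001, -0.0, -0.0, -0.001], 'tau': [-0.001, -65.636, 1.334, -40.381, -0.06, 0.045, 0.0], 'eef_pos': [0.223, -0.61, 0.404], 'ee_rot': [-3.14, 0.0, 0.35], 'force': [0.195, 0.205, -0.741], 'wrist_torque': [-0.022, -0.002, 0.018], 'gripper_force': 0.0, 'grip_width': 0.087}
scene [[445.13980214   0.         320.81072325]
 [  0.         445.13980214 240.88605417]
 [  0.           0.           1.        ]] [ 1.13281536 -0.74831494  0.71013593] [1.00233257 0.02330118 0.63700043] ['color', 'camera_matrix', 'xyz', 'attitude']
top [[502.21888253   0.         325.95264308]
 [  0.         502.21888253 239.97529005]
 [  0.           0.           1.        ]] [ 0.50987948 -0.0219287   1.37054595] [ 0.05904256 -0.01796716 -1.59062779] ['color', 'camera_matrix', 'xyz', 'attitude']
```

View pics/scene0.png

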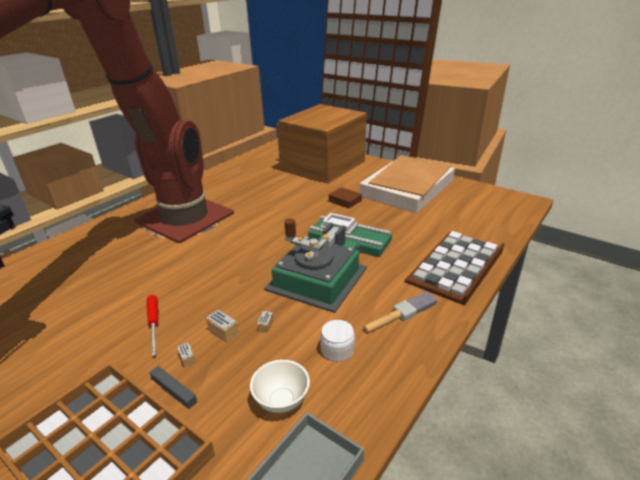

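View pics/top0.png

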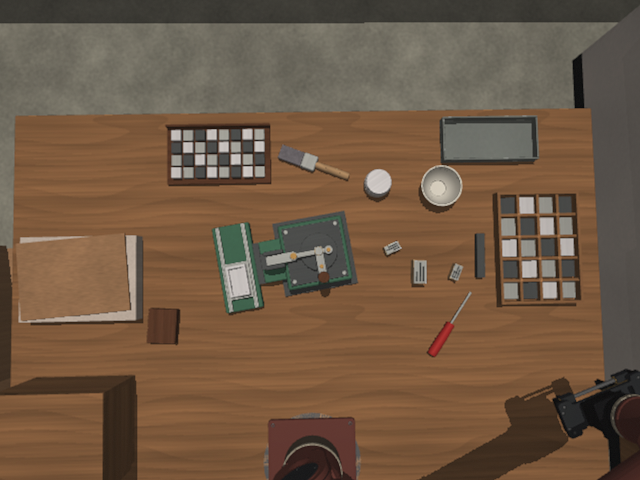

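The scene view shows the press in the middle and three blocks to its right. In the top view the blocks are at (392,248), (419,272) and (456,271). The one at (419,272) looks largest, so it should be the job's block. The pocket is the white frame at about (237,280), and the crank knob is at about (324,277). I'll confirm this in an enlarged crop.

```bash
cat > h.py <<'E'
import numpy as np, cv2
from scipy.spatial.transform import Rotation as R
from plant import status, snapshot
def ray(d,u,v):
    K=d["camera_matrix"]; p=np.array([(u-K[0,2])/K[0,0],-(v-K[1,2])/K[1,1],-1.])
    return np.array(d["xyz"]),R.from_euler('xyz',d["attitude"]).apply(p)
def onz(d,u,v,z):
    o,r=ray(d,u,v); return o+r*(z-o[2])/r[2]
def proj(d,P):
    p=R.from_euler('xyz',d["attitude"]).inv().apply(np.array(P)-d["xyz"]); K=d["camera_matrix"]
    return K[0,0]*p[0]/-p[2]+K[0,2], K[1,1]*-p[1]/-p[2]+K[1,2]
def obs():
    s=status.observe(); return {k:np.round(v,4).tolist() for k,v in s.items() if k in("t","eef_pos","ee_rot","force","grip_width","joint_pos","gripper_force")}
E
python3 - <<'E'
from h import *
d=snapshot("top"); im=d["color"]
c=im[195:325,205:475]; cv2.imwrite("pics/crop1.png",cv2.resize(c,None,fx=2.9,fy=2.9,interpolation=cv2.INTER_CUBIC))
# blocks: non-wood (low saturation) + contours
hsv=cv2.cvtColor(im,cv2.COLOR_BGR2HSV)
m=((hsv[...,1]<90)).astype(np.uint8)*255
m=cv2.morphologyEx(m,cv2.MORPH_CLOSE,np.ones((3,3)))
for k in cv2.findContours(m,cv2.RETR_EXTERNAL,cv2.CHAIN_APPROX_NONE)[0]:
    (x,y),wh,a=cv2.minAreaRect(k)
    if cv2.contourArea(k)>60 and 205<x<475 and 200<y<320:
        b=[onz(d,*p,.04)[:2] for p in cv2.boxPoints(((x,y),wh,a))]
        print(np.round([x,y,*wh,a],1),np.round(onz(d,x,y,.04),4),np.round(b,3).tolist())
E
```

```text
[460.5 307.2   2.9  36.9  32.5] [ 0.4032 -0.3999  0.04  ] [[0.365, -0.369], [0.446, -0.425], [0.442, -0.431], [0.361, -0.375]]
[455.9 271.7   9.3  16.2  21.8] [ 0.4972 -0.391   0.04  ] [[0.482, -0.371], [0.522, -0.388], [0.512, -0.411], [0.473, -0.394]]
[419.5 271.5  23.   13.   90. ] [ 0.4996 -0.2939  0.04  ] [[0.53, -0.278], [0.53, -0.312], [0.469, -0.31], [0.47, -0.276]]
[392.2 247.4   9.7  16.5  66.8] [ 0.5651 -0.223   0.04  ] [[0.569, -0.198], [0.585, -0.239], [0.561, -0.248], [0.545, -0.207]]
[284.6 258.7  86.6 134.8  79.7] [0.5405 0.0629 0.04  ] [[0.625, 0.257], [0.683, -0.095], [0.456, -0.131], [0.4, 0.218]]
[319.5 235.  639.  470.    0. ] [ 0.6016 -0.0305  0.04  ] [[0.015, 0.797], [1.253, 0.82], [1.236, -0.926], [-0.029, -0.853]]
```

View pics/crop1.png

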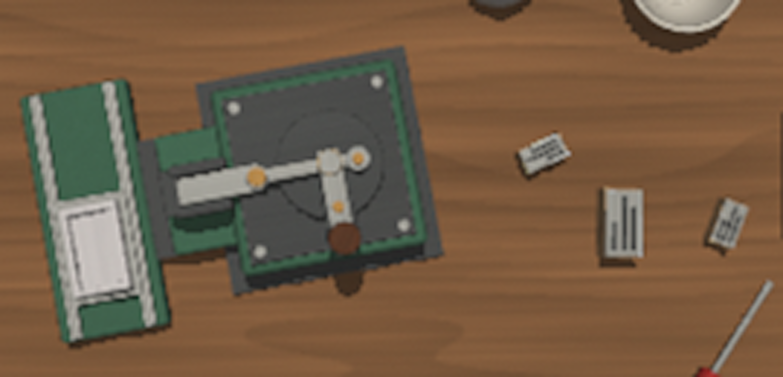

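The crop confirms it: the block at (419,272) measures about 61 x 34 mm, while the other two are about 42 x 25 mm, so it is the largest. Next I'll measure the pocket, knob and shaft.

```bash
cat >> h.py <<'E'
def go(x,y,z,yaw,pose=None):
    "tool shift + turn from the present pose to TCP xyz, yaw (tool down)"
    s=status.observe(); p,r=pose or (s["eef_pos"],s["ee_rot"])
    sh=R.from_euler('xyz',[np.pi,0,r[2]]).inv().apply(np.array([x,y,z])-p)
    a=-(yaw-r[2]); a=(a+np.pi)%(2*np.pi)-np.pi
    return np.round(sh,4).tolist(),round(a,3)
E
python3 - <<'E'
from h import *
d=snapshot("top"); im=d["color"]; 
hsv=cv2.cvtColor(im,cv2.COLOR_BGR2HSV)
m=((hsv[...,1]<40)&(hsv[...,2]>150)).astype(np.uint8)*255
m[:, :218]=0; m[:, 262:]=0; m[:255]=0;m[315:]=0
m=cv2.morphologyEx(m,cv2.MORPH_OPEN,np.ones((5,5)))
k=max(cv2.findContours(m,0,1)[0],key=cv2.contourArea); r=cv2.minAreaRect(k); b=cv2.boxPoints(r)
B=np.array([onz(d,*p,.062)[:2] for p in b]); print("bed",r,B.round(4).tolist(),B.mean(0),np.linalg.norm(B[1]-B[0]),np.linalg.norm(B[2]-B[1]))
for a,c in((0,1),(1,2)): e=B[c]-B[a]; print(np.degrees(np.arctan2(e[1],e[0])))
# knob: dark reddish brown
h=hsv; mm=((h[...,2]<100)&(h[...,1]>110)&((h[...,0]<12)|(h[...,0]>170))).astype(np.uint8)*255
mm[:,:310]=0; mm[:,340:]=0; mm[:265]=0; mm[285:]=0
ys,xs=np.nonzero(mm); print("knob px",xs.min(),xs.max(),ys.min(),ys.max(),xs.mean(),ys.mean()); print(onz(d,xs.mean(),ys.mean(),.15))
for u,v in((330,160),(358,158),(330,163)): print("hub",onz(d,205+u/2.9,195+v/2.9,.12))
sc=snapshot("scene"); c=sc["color"][200:310,260:400]; cv2.imwrite("pics/crop2.png",cv2.resize(c,None,fx=5,fy=5,interpolation=cv2.INTER_CUBIC))
print(go(.5,-.294,.32,np.pi/2))
E
```

```text
bed ((238.93243408203125, 281.5945739746094), (27.12583351135254, 16.76869773864746), 80.53767395019531) [[0.5146, 0.2074], [0.5209, 0.1645], [0.4515, 0.1537], [0.4453, 0.1965]] [0.48309358 0.18052392] 0.04328818314512972 0.07018455929266827
-81.64127438949345
-171.1577675223582
knob px 318 328 272 281 323.36046511627904 276.6744186046512
[ 0.49260254 -0.03723613  0.15      ]
hub [ 0.5582454  -0.02752164  0.12      ]
hub [ 0.55950443 -0.05161047  0.12      ]
hub [ 0.55566772 -0.02747268  0.12      ]
([0.369, -0.2023, 0.0843], np.float64(-1.221))
```

View pics/crop2.png

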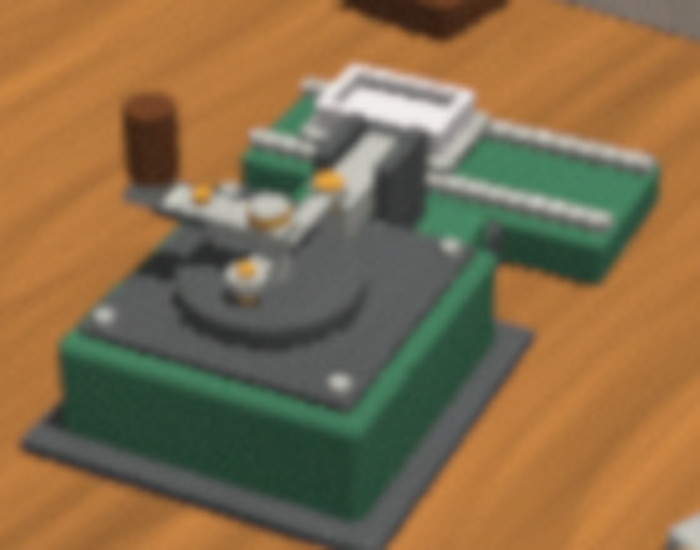

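The scene crop shows the knob top at crop (150,100), the shaft cap at (268,210), and a clear view of the pocket at (400,95). The press is yawed about 8.8°. Moving over the block now.

>>> {"name": "jog_arm", "arguments": {"rows": [-1,0.369,-0.202,0.084,-1.221,-1,0.369,-0.202,0.084,-1.221,-1,0.369,-0.202,0.084,-1.221,-1,0.369,-0.202,0.084,-1.221,-1,0.369,-0.202,0.084,-1.221,-1,0.369,-0.202,0.084,-1.221,-1,0.369,-0.202,0.084,-1.221,-1,0.369,-0.202,0.084,-1.221,-1,0.369,-0.202,0.084,-1.221,-1,0.369,-0.202,0.084,-1.221]}}

```text
t: 1.5
eef_pos: [0.4993, -0.2959, 0.321]
ee_rot: [-3.141, 0.001, 1.568]
force: [0.2, -0.3, -0.4]
grip_width: 0.0872
gripper_force: 0.0
```

Run:
```python
from h import *
print(obs()); d=snapshot("wrist"); cv2.imwrite("pics/w1.png",d["color"]); print(d["xyz"],d["attitude"],d["camera_matrix"][0])
```

```text
{'t': 1.5, 'joint_pos': [0.7519, 0.2749, -0.3454, 1.7294, 0.1014, 1.1545, 0.3745], 'eef_pos': [0.4993, -0.2959, 0.321], 'ee_rot': [-3.1414, 0.0007, 1.5679], 'force': [0.2234, -0.2824, -0.4037], 'gripper_force': 0.0, 'grip_width': 0.0872}
[ 0.49965706 -0.21202688  0.30056923] [-0.30880787  0.00090154 -0.00240808] [335.3666895    0.         326.40023656]
```

View pics/w1.png

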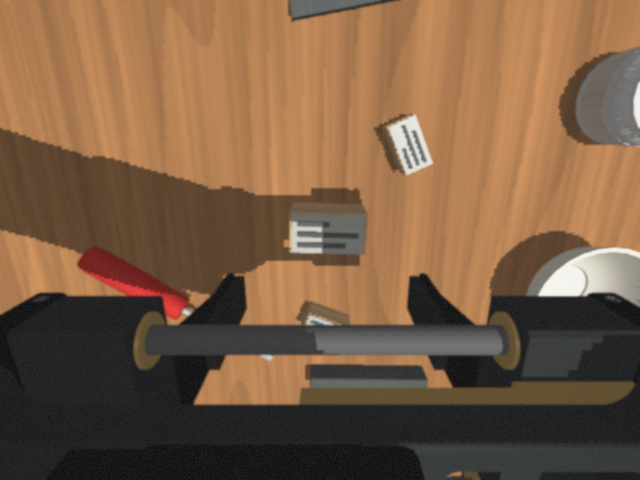

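Run:
```python
from h import *
d=snapshot("wrist"); im=d["color"]; hsv=cv2.cvtColor(im,cv2.COLOR_BGR2HSV)
m=((hsv[...,1]<70)&(hsv[...,2]>50)).astype(np.uint8)*255; m[:195]=0;m[265:]=0;m[:,:280]=0;m[:,380:]=0
m=cv2.morphologyEx(m,cv2.MORPH_CLOSE,np.ones((9,9))); m=cv2.morphologyEx(m,cv2.MORPH_OPEN,np.ones((7,7)))
k=max(cv2.findContours(m,0,1)[0],key=cv2.contourArea); print(cv2.boundingRect(k))
P=np.array([onz(d,*p[0],.04)[:2] for p in cv2.convexHull(k)],np.float32)*1000
r=cv2.minAreaRect(P); print(r)
b=cv2.boxPoints(r); print(b)
```

```text
(291, 214, 74, 41)
((500.15582275390625, -294.8328857421875), (34.11126708984375, 59.667667388916016), 88.49272918701172)
[[ 469.88367 -311.0979 ]
 [ 529.5307  -312.66736]
 [ 530.428   -278.56787]
 [ 470.78094 -276.9984 ]]
```

>>> {"name": "jog_arm", "arguments": {"rows": [-1,0.001,0.001,0.06,0.023,-1,0.001,0.001,0.1,0.023,-1,0.001,0.001,0.123,0.023,-1,0.001,0.001,0.123,0.023,1,0.001,0.001,0.123,0.023,1,0.001,0.001,0.123,0.023,1,0.001,0.001,0.123,0.023,1,0.001,0.001,0.123,0.023,1,0.001,0.001,0.123,0.023]}}

```text
t: 2.72
eef_pos: [0.5014, -0.2936, 0.1987]
ee_rot: [3.141, 0.001, 1.548]
force: [-1.7, -0.9, 7.0]
grip_width: 0.0639
gripper_force: 30.0
```

>>> {"name": "jog_arm", "arguments": {"rows": [1,0,0,-0.05,0,1,0,0,-0.11,0,1,0,0,-0.17,0,1,0.04,-0.005,-0.2,-0.02,1,0.1,-0.01,-0.2,-0.05,1,0.16,-0.01,-0.2,-0.08,1,0.22,-0.015,-0.2,-0.1,1,0.28,-0.02,-0.2,-0.12,1,0.34,-0.025,-0.2,-0.14,1,0.4,-0.029,-0.2,-0.177,1,0.44,-0.029,-0.2,-0.177,1,0.473,-0.029,-0.2,-0.177,1,0.473,-0.029,-0.2,-0.177,1,0.473,-0.029,-0.2,-0.177]}}

```text
t: 4.47
eef_pos: [0.4831, 0.1796, 0.3975]
ee_rot: [-3.141, 0.0, 1.725]
force: [0.1, -0.6, -1.5]
grip_width: 0.0637
gripper_force: 30.0
```

Run:
```python
from h import *
print(obs()); d=snapshot("wrist"); im=d["color"]; cv2.imwrite("pics/w2.png",im); np.save("w2.npy",{k:np.array(v) for k,v in d.items()},allow_pickle=True); print(d["xyz"],d["attitude"])
```

```text
{'t': 4.475, 'joint_pos': [0.2688, 0.1241, -0.7597, 1.7665, 0.0892, 1.2866, -0.3583], 'eef_pos': [0.4831, 0.1796, 0.3975], 'ee_rot': [-3.1411, 0.0004, 1.7246], 'force': [0.0993, -0.6302, -1.5474], 'gripper_force': 29.9856, 'grip_width': 0.0637}
[0.47025688 0.26246581 0.37714269] [-0.30848549  0.00120228  0.15436869]
```

View pics/w2.png

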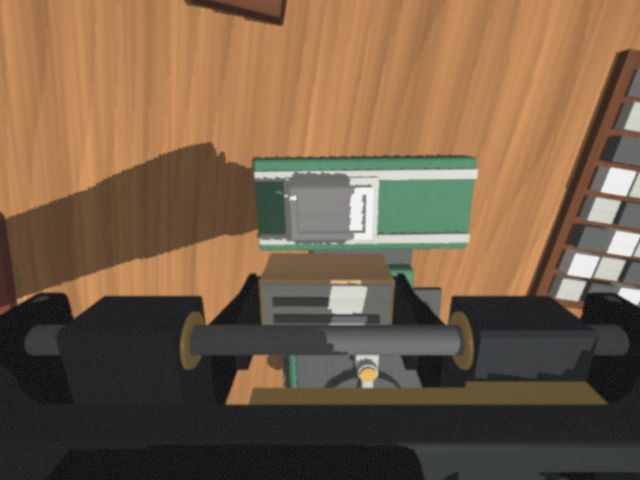

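Run:
```python
from h import *
d=np.load("w2.npy",allow_pickle=True).item()
c=d["color"][160:255,270:395]; c=cv2.resize(c,None,fx=6,fy=6,interpolation=cv2.INTER_CUBIC); c=(255*(c/255.)**.55).astype(np.uint8)
cv2.imwrite("pics/w2c.png",c)
for P in [(.483,.1805,.062)]: print(proj(d,P))
```

```text
(np.float64(326.7791502505801), np.float64(217.3103405130729))
```

View pics/w2c.png

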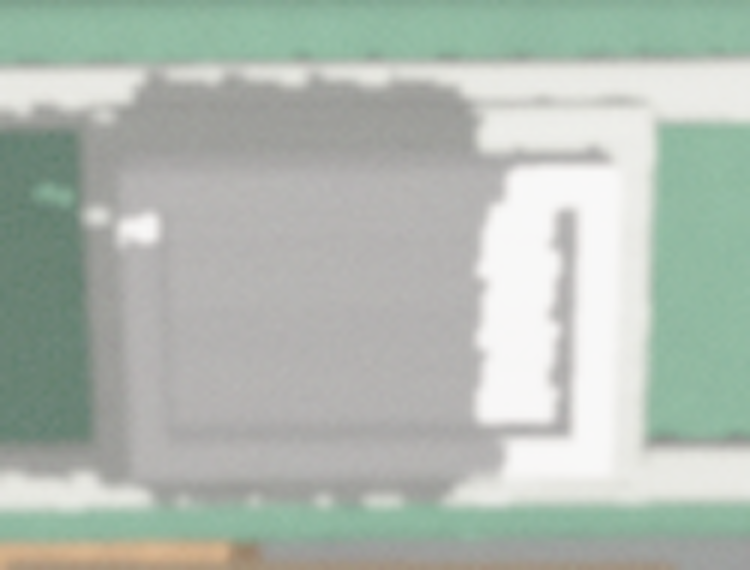

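The crop shows the rim's outer corners at crop (120,160), (617,160), (610,480) and (135,483). Its inner edges are at x 162–577 and y 205–436.

Run:
```python
from h import *
d=np.load("w2.npy",allow_pickle=True).item()
for n,C in (("out",[(120,160),(617,160),(610,480),(135,483)]),("in",[(160,205),(577,205),(574,436),(164,436)])):
    P=np.array([onz(d,270+u/6,160+v/6,.062)[:2] for u,v in C]); print(n,P.round(4).tolist(),P.mean(0),[np.linalg.norm(P[i]-P[i-1]) for i in range(4)])
    e=P[1]-P[0]+P[2]-P[3]; print(np.degrees(np.arctan2(e[1],e[0])))
# held block in this view: its top edges
im=d["color"]; hsv=cv2.cvtColor(im,cv2.COLOR_BGR2HSV)
zt=.3975-.164+.006
for P in [(-.032,-.018),(.032,-.018),(.032,.018),(-.032,.018)]:
    w=np.array([.4831,.1796])+R.from_euler('z',.1546).apply([*P,0])[:2]; print(np.round(proj(d,[*w,zt]),1), np.round(proj(d,[*w,zt-.04]),1))
```

```text
out [[0.4441, 0.2047], [0.5213, 0.2167], [0.5305, 0.1644], [0.4531, 0.1518]] [0.48725945 0.18438334] [np.float64(0.053621795912348724), np.float64(0.07814273402717037), np.float64(0.05308859173609527), np.float64(0.07850588200772998)]
9.053521905648289
in [[0.4512, 0.1985], [0.5165, 0.2087], [0.5232, 0.171], [0.4568, 0.1606]] [0.48692206 0.18469879] [np.float64(0.03832292309830879), np.float64(0.06601441398121809), np.float64(0.03832122749848159), np.float64(0.06727647330844068)]
8.862070858982168
[260.4 348.8] [273.1 306.7]
[392.9 348.8] [380.3 306.7]
[397.7 281. ] [383.4 250.1]
[255.7 280.9] [270.  250.1]
```

Run:
```python
from h import *
d=np.load("w2.npy",allow_pickle=True).item(); im=d["color"].astype(int)
for c in (290,345): print(c,[(r,*im[r,c]) for r in range(246,286,1)])
for r in (268,284): print(r,[(c,*im[r,c]) for c in range(254,272)],[(c,*im[r,c]) for c in range(382,400)])
```

```text
290 [(246, np.int64(116), np.int64(146), np.int64(95)), (247, np.int64(115), np.int64(146), np.int64(95)), (248, np.int64(111), np.int64(142), np.int64(97)), (249, np.int64(103), np.int64(134), np.int64(108)), (250, np.int64(95), np.int64(132), np.int64(143)), (251, np.int64(87), np.int64(131), np.int64(172)), (252, np.int64(87), np.int64(126), np.int64(173)), (253, np.int64(80), np.int64(112), np.int64(147)), (254, np.int64(74), np.int64(100), np.int64(125)), (255, np.int64(70), np.int64(96), np.int64(118)), (256, np.int64(74), np.int64(97), np.int64(120)), (257, np.int64(70), np.int64(95), np.int64(118)), (258, np.int64(66), np.int64(91), np.int64(114)), (259, np.int64(68), np.int64(92), np.int64(115)), (260, np.int64(71), np.int64(97), np.int64(118)), (261, np.int64(73), np.int64(96), np.int64(119)), (262, np.int64(72), np.int64(96), np.int64(118)), (263, np.int64(70), np.int64(95), np.int64(115)), (264, np.int64(69), np.int64(93), np.int64(115)), (265, np.int64(69), np.int64(93), np.int64(115)), (266, np.int64(68), np.int64(93), np.int64(113)), (267, np.int64(67), np.int64(91), n
[... 5842 characters left out ...]
02)), (386, np.int64(90), np.int64(99), np.int64(104)), (387, np.int64(88), np.int64(96), np.int64(102)), (388, np.int64(89), np.int64(98), np.int64(104)), (389, np.int64(88), np.int64(97), np.int64(106)), (390, np.int64(84), np.int64(98), np.int64(109)), (391, np.int64(81), np.int64(99), np.int64(118)), (392, np.int64(78), np.int64(103), np.int64(124)), (393, np.int64(70), np.int64(96), np.int64(119)), (394, np.int64(63), np.int64(81), np.int64(97)), (395, np.int64(40), np.int64(53), np.int64(62)), (396, np.int64(35), np.int64(36), np.int64(40)), (397, np.int64(35), np.int64(32), np.int64(35)), (398, np.int64(32), np.int64(32), np.int64(35)), (399, np.int64(29), np.int64(31), np.int64(31))]
```

Run:
```python
from h import *
d=np.load("w2.npy",allow_pickle=True).item()
c=np.array([.4831,.1796]); T=R.from_euler('z',.154)
for v,z in((253.3,.1988),(281.0,.2378)):
    e=onz(d,326.6,v,z)[:2]-c; print("edge in tool-aligned frame mm",T.inv().apply([*e,0])*1000)
p=np.array([.487,.1846])-c; print("pocket rel tcp, in pocket axes",T.inv().apply([*p,0])*1000)
```

```text
edge in tool-aligned frame mm [-0.05596531 15.79050052  0.        ]
edge in tool-aligned frame mm [-0.03196796 17.1688287   0.        ]
pocket rel tcp, in pocket axes [4.62080518 4.34259824 0.        ]
```

>>> {"name": "jog_arm", "arguments": {"rows": [1,0.006,0.0046,0.05,-0.002,1,0.006,0.0046,0.09,-0.002,1,0.006,0.0046,0.12,-0.002,1,0.006,0.0046,0.127,-0.002,1,0.006,0.0046,0.127,-0.002,1,0.006,0.0046,0.127,-0.002]}}

```text
t: 5.28
eef_pos: [0.4873, 0.1868, 0.2722]
ee_rot: [3.139, -0.0, 1.726]
force: [0.1, 0.0, -1.6]
grip_width: 0.0638
gripper_force: 30.0
```

Run:
```python
from h import *
print(obs()); d=snapshot("wrist"); np.save("w3.npy",{k:np.array(v) for k,v in d.items()},allow_pickle=True); 
c=d["color"][190:340,230:430]; c=cv2.resize(c,None,fx=4,fy=4,interpolation=cv2.INTER_CUBIC); c=(255*(c/255.)**.55).astype(np.uint8); cv2.imwrite("pics/w3.png",c)
```

```text
{'t': 5.275, 'joint_pos': [0.2109, 0.2708, -0.746, 1.901, 0.212, 1.0472, -0.468], 'eef_pos': [0.4873, 0.1868, 0.2722], 'ee_rot': [3.1394, -0.0001, 1.7262], 'force': [0.1493, 0.0001, -1.5738], 'gripper_force': 29.9858, 'grip_width': 0.0638}
```

View pics/w3.png

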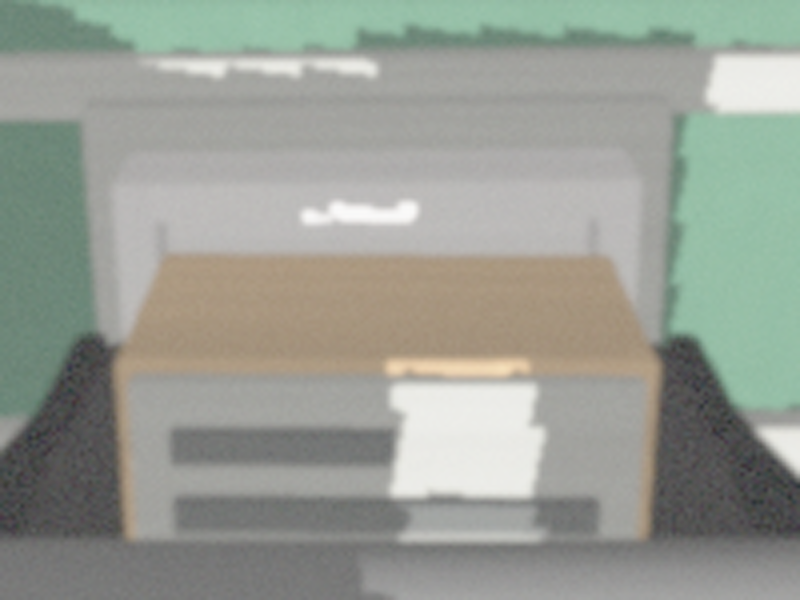

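Run:
```python
from h import *
d=np.load("w3.npy",allow_pickle=True).item()
c=np.array([.4873,.1868]); T=R.from_euler('z',.1554)
f=lambda u,v,z:np.round(T.inv().apply([*(onz(d,230+u/4,190+v/4,z)[:2]-c),0])[:2]*1000,2)
for n,u,v,z in(("outL",113,182,.062),("outR",640,180,.062),("inL",162,219,.062),("inR",594,219,.062),("blkL",163,257,.0734),("blkR",611,257,.0734),("topL",118,358,.1134),("topR",658,358,.1134)): print(n,f(u,v,z))
im=d["color"][190:340,230:430].astype(int)
for c0 in (285,330,370): print(c0,im[30:70,c0-230,1].tolist())
```

```text
outL [-40.08  22.85]
outR [38.26 23.17]
inL [-33.09  17.02]
inR [31.71 17.02]
blkL [-31.24  15.31]
blkR [32.51 15.31]
topL [-29.91  18.46]
topR [31.2  18.45]
285 [114, 116, 112, 116, 116, 113, 114, 117, 123, 128, 128, 128, 123, 127, 128, 135, 143, 148, 147, 146, 147, 146, 147, 146, 147, 144, 145, 147, 143, 142, 143, 141, 134, 117, 105, 102, 104, 102, 100, 99]
330 [111, 112, 116, 116, 113, 113, 114, 120, 126, 129, 127, 127, 126, 128, 129, 134, 144, 145, 142, 153, 194, 229, 241, 243, 239, 210, 163, 146, 147, 142, 142, 142, 134, 120, 102, 103, 101, 102, 97, 98]
370 [112, 114, 114, 116, 116, 115, 117, 120, 126, 126, 125, 128, 124, 128, 130, 138, 142, 142, 142, 143, 143, 142, 142, 146, 143, 145, 145, 145, 141, 143, 138, 143, 137, 129, 109, 99, 102, 97, 99, 96]
```

In this crop the block's lower edge spans x 163–611 at row 257, and the pocket's inner walls are at x 162 and 594. The block needs about 1.4 mm towards the pocket's -x, and y is centred.

>>> {"name": "jog_arm", "arguments": {"rows": [1,0,-0.0014,0.004,0,1,0,-0.0014,0.009,0,1,0,-0.0014,0.012,0,1,0,-0.0014,0.014,0,1,0,-0.0014,0.014,0]}}

```text
t: 5.95
eef_pos: [0.4853, 0.1866, 0.2566]
ee_rot: [-3.141, -0.0, 1.727]
force: [0.7, -0.8, -2.0]
grip_width: 0.0638
gripper_force: 30.0
```

>>> {"name": "jog_arm", "arguments": {"rows": [1,0,0,0.003,0,1,0,0,0.006,0,1,0,0,0.008,0,1,0,0,0.008,0]}}

```text
t: 6.45
eef_pos: [0.4853, 0.1867, 0.2496]
ee_rot: [-3.142, 0.001, 1.727]
force: [-5.5, -1.7, 10.6]
grip_width: 0.0637
gripper_force: 30.0
```

>>> {"name": "jog_arm", "arguments": {"rows": [-1,0,0,0,0,-1,0,0,0,0,-1,0,0,0,0,-1,0,0,-0.05,0,-1,0,0,-0.11,0,-1,0,0,-0.15,0,-1,0,0,-0.15,0,-1,0,0,-0.15,0]}}

```text
t: 7.45
eef_pos: [0.4852, 0.1863, 0.398]
ee_rot: [-3.141, 0.0, 1.727]
force: [0.2, 0.2, 0.2]
grip_width: 0.087
gripper_force: 0.0
```

Run:
```python
from h import *
print(obs()); d=snapshot("wrist"); np.save("w4.npy",{k:np.array(v) for k,v in d.items()},allow_pickle=True)
c=d["color"][150:440,240:440]; cv2.imwrite("pics/w4.png",cv2.resize(c,None,fx=2,fy=2,interpolation=cv2.INTER_CUBIC))
```

```text
{'t': 7.45, 'joint_pos': [0.2662, 0.1368, -0.7738, 1.7557, 0.0993, 1.2898, -0.3748], 'eef_pos': [0.4852, 0.1863, 0.398], 'ee_rot': [-3.1409, 0.0003, 1.7266], 'force': [0.1959, 0.1869, 0.1619], 'gripper_force': 0.0, 'grip_width': 0.087}
```

View pics/w4.png

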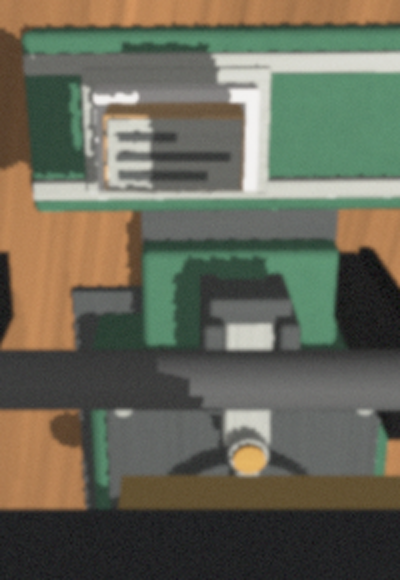

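The view shows the block seated flat inside the white rim, spanning crop (103–245, 100–190). Next I'll go above the knob with the closing line across the crank arm.

>>> {"name": "jog_arm", "arguments": {"rows": [-1,-0.06,-0.007,0,0.18,-1,-0.12,-0.014,0,0.36,-1,-0.18,-0.02,0,0.54,-1,-0.222,-0.027,0,0.72,-1,-0.222,-0.027,0,0.9,-1,-0.222,-0.027,0,1.08,-1,-0.222,-0.027,0,1.26,-1,-0.222,-0.027,0,1.44,-1,-0.222,-0.027,0,1.571,-1,-0.222,-0.027,0,1.571,-1,-0.222,-0.027,0,1.571]}}

```text
t: 8.88
eef_pos: [0.493, -0.037, 0.398]
ee_rot: [-3.141, 0.001, 0.159]
force: [-0.4, 0.5, -0.5]
grip_width: 0.0872
gripper_force: 0.0
```

Run:
```python
from h import *
print(obs()); d=snapshot("wrist"); np.save("w5.npy",{k:np.array(v) for k,v in d.items()},allow_pickle=True); im=d["color"]
for P in((.4926,-.037,.166),(.557,-.0275,.12)): print(proj(d,P))
hsv=cv2.cvtColor(im,cv2.COLOR_BGR2HSV)
c=im[180:400,220:440]; cv2.imwrite("pics/w5.png",cv2.resize(c,None,fx=2.7,fy=2.7,interpolation=cv2.INTER_CUBIC))
```

```text
{'t': 8.875, 'joint_pos': [0.4957, 0.0513, -0.5229, 1.8194, 0.0264, 1.2791, -1.4462], 'eef_pos': [0.493, -0.037, 0.398], 'ee_rot': [-3.141, 0.0013, 0.1589], 'force': [-0.4147, 0.4724, -0.4846], 'gripper_force': 0.0, 'grip_width': 0.0872}
(np.float64(326.4645128937155), np.float64(257.75709855340637))
(np.float64(327.67130835955544), np.float64(154.0151998709319))
```

View pics/w5.png

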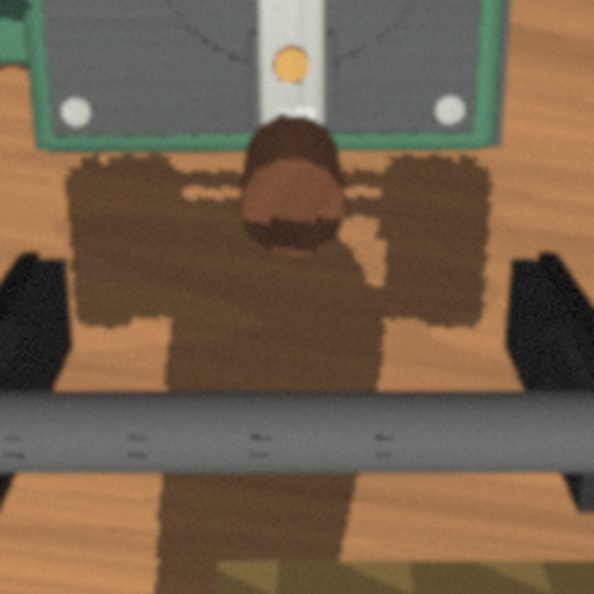

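The crop shows the knob's top ellipse centred at crop (293,202), which is pixel (328.5,254.8), and the arm bolt at crop (291,64). No views remain, so the rest is numeric.

Run:
```python
from h import *
d=np.load("w5.npy",allow_pickle=True).item(); im=d["color"]
print("knob",onz(d,328.5,254.8,.166),"bolt",onz(d,327.8,203.7,.118))
hsv=cv2.cvtColor(im,cv2.COLOR_BGR2HSV)
# orange bolts/caps
m=((hsv[...,0]>10)&(hsv[...,0]<28)&(hsv[...,1]>90)&(hsv[...,2]>170)).astype(np.uint8); m[:, :290]=0; m[:,370:]=0; m[220:]=0
n,_,st,ce=cv2.connectedComponentsWithStats(m)
for i in range(1,n):
    if st[i,4]>15: print("orange",st[i],ce[i].round(1))
g=cv2.GaussianBlur(cv2.cvtColor(im,cv2.COLOR_BGR2GRAY),(0,0),1)[90:215,230:430]
for a,b,c in((8,25,14),(35,80,20)):
    q=cv2.HoughCircles(cv2.resize(g,None,fx=3,fy=3),cv2.HOUGH_GRADIENT,1.5,20,param1=80,param2=45,minRadius=3*a,maxRadius=3*b)
    if q is not None:
        for x,y,r in q[0][:5]: print("circ",230+x/3,90+y/3,r/3,onz(d,230+x/3,90+y/3,.118))
print("arm row widths"); gg=im[...,1]
for r in range(100,225,6):
    w=np.nonzero((hsv[r,290:370,1]<45)&(hsv[r,290:370,2]>120))[0]+290; print(r,(w.min(),w.max(),len(w)) if len(w) else None,end=' ')
t=snapshot("top"); g=cv2.resize(cv2.cvtColor(t["color"],cv2.COLOR_BGR2GRAY)[215:300,270:370],None,fx=5,fy=5,interpolation=cv2.INTER_CUBIC)
q=cv2.HoughCircles(g,cv2.HOUGH_GRADIENT,1.5,10,param1=60,param2=30,minRadius=70,maxRadius=110)
if q is not None: print("\ndisc",[(270+x/5,215+y/5,r/5,onz(t,270+x/5,215+y/5,.085).round(4)) for x,y,r in q[0][:3]])
```

```text
knob [ 0.49493864 -0.03801709  0.166     ] bolt [ 0.51909898 -0.03374545  0.118     ]
orange [ 290    0   80   40 3132] [329.5  19.3]
orange [353 146  12  12 114] [358.3 151.5]
orange [322 197  12  13 120] [327.4 203.4]
circ 358.25 151.25 12.75 [ 0.56251198 -0.04993227  0.118     ]
arm row widths
100 None 106 None 112 None 118 None 124 None 130 None 136 (np.int64(317), np.int64(338), 19) 142 (np.int64(314), np.int64(368), 41) 148 (np.int64(290), np.int64(369), 65) 154 (np.int64(290), np.int64(369), 66) 160 (np.int64(316), np.int64(368), 44) 166 (np.int64(314), np.int64(340), 24) 172 (np.int64(315), np.int64(340), 26) 178 (np.int64(315), np.int64(340), 26) 184 (np.int64(315), np.int64(340), 26) 190 (np.int64(315), np.int64(340), 26) 196 (np.int64(315), np.int64(340), 26) 202 (np.int64(315), np.int64(340), 12) 208 (np.int64(315), np.int64(340), 16) 214 (np.int64(315), np.int64(340), 26) 220 (np.int64(316), np.int64(340), 25)
```

>>> {"name": "jog_arm", "arguments": {"rows": [-1,0.0014,0.001,0.05,0,-1,0.0014,0.001,0.08,0,-1,0.0014,0.001,0.088,0,-1,0.0014,0.001,0.088,0,1,0.0014,0.001,0.088,0,1,0.0014,0.001,0.088,0,1,0.0014,0.001,0.088,0,1,0.0014,0.001,0.088,0,1,0.0014,0.001,0.088,0,1,0.0014,0.001,0.088,0]}}

```text
t: 10.22
eef_pos: [0.4946, -0.0377, 0.3108]
ee_rot: [-3.142, 0.0, 0.156]
force: [0.6, 0.6, -1.3]
grip_width: 0.0354
gripper_force: 0.0
```

```bash
cat >> h.py <<'E'
def local(C=(.560,-.0275),yaw=None):
    s=status.observe(); p=np.array(s["eef_pos"])[:2]-C; a=np.arctan2(p[1],p[0]); u=p/np.hypot(*p); f=np.array(s["force"])[:2]
    t=np.array([u[1],-u[0]])  # clockwise
    print("t",round(s["t"],2),"ang deg",np.degrees(a).round(1),"r mm",(1000*np.hypot(*p)).round(2),"Fr",(f@u).round(2),"Ft(cw)",(f@t).round(2),"F",np.round(s["force"],1),"pos",np.round(s["eef_pos"],4),"yaw",round(s["ee_rot"][2],3),"gw",round(s["grip_width"],4))
E
python3 -c "from h import *; local()"
```

```text
t 10.22 ang deg -171.1 r mm 66.15 Fr -0.69 Ft(cw) 0.46 F [ 0.6  0.6 -1.3] pos [ 0.4946 -0.0377  0.3108] yaw 0.156 gw 0.0354
```

>>> {"name": "jog_arm", "arguments": {"rows": [1,0,0,0,0,1,0,0,0,0,1,0,0,0,0]}}

```text
t: 10.6
eef_pos: [0.4947, -0.0377, 0.3107]
ee_rot: [-3.141, 0.0, 0.156]
force: [-0.9, 0.4, -0.4]
grip_width: 0.0273
gripper_force: 30.0
```

```bash
cat >> h.py <<'E'
def arc(C,r,a0,da,n,yaw,dr0=0,base=None):
    "offset rows along a clockwise circle; a0 = present commanded angle (rad, cw progress uses -da)"
    T=R.from_euler('z',yaw); p0=np.array(C)+r*np.array([np.cos(a0),np.sin(a0)]) if base is None else np.array(base)
    out=[]
    for i in range(1,n+1):
        a=a0-da*i; p=np.array(C)+r*np.array([np.cos(a),np.sin(a)])-p0
        q=T.inv().apply([*p,0]); out.append(f"1, {q[0]:.4f}, {-q[1]:.4f}, 0, 0")
    print(", ".join(out))
E
python3 -c "
from h import *; local()
arc((.560,-.0275),.0662,np.radians(-171.1),.06,8,.156)"
```

```text
t 10.6 ang deg -171.2 r mm 66.14 Fr 0.8 Ft(cw) 0.5 F [-0.9  0.4 -0.4] pos [ 0.4947 -0.0377  0.3107] yaw 0.156 gw 0.0273
1, 0.0001, -0.0040, 0, 0, 1, 0.0005, -0.0079, 0, 0, 1, 0.0011, -0.0119, 0, 0, 1, 0.0019, -0.0157, 0, 0, 1, 0.0030, -0.0196, 0, 0, 1, 0.0043, -0.0233, 0, 0, 1, 0.0058, -0.0270, 0, 0, 1, 0.0075, -0.0306, 0, 0
```

Gripped on the knob. First a short feeling arc of about 0.48 rad.

>>> {"name": "jog_arm", "arguments": {"rows": [1,0.0001,-0.004,0,0,1,0.0005,-0.0079,0,0,1,0.0011,-0.0119,0,0,1,0.0019,-0.0157,0,0,1,0.003,-0.0196,0,0,1,0.0043,-0.0233,0,0,1,0.0058,-0.027,0,0,1,0.0075,-0.0306,0,0]}}

```text
t: 11.6
eef_pos: [0.4974, -0.0061, 0.3107]
ee_rot: [-3.142, 0.0, 0.156]
force: [-1.5, -2.0, 0.1]
grip_width: 0.0278
gripper_force: 30.0
```

```bash
python3 -c "
from h import *; local()
arc((.560,-.0275),.0662,np.radians(-171.1)-.48,.08,6,.156)"
```

```text
t 11.6 ang deg 161.1 r mm 66.19 Fr 0.82 Ft(cw) -2.36 F [-1.5 -2.   0.1] pos [ 0.4974 -0.0061  0.3107] yaw 0.156 gw 0.0278
1, 0.0026, -0.0046, 0, 0, 1, 0.0056, -0.0090, 0, 0, 1, 0.0090, -0.0131, 0, 0, 1, 0.0126, -0.0169, 0, 0, 1, 0.0166, -0.0204, 0, 0, 1, 0.0208, -0.0236, 0, 0
```

>>> {"name": "jog_arm", "arguments": {"rows": [1,0.0026,-0.0046,0,0,1,0.0056,-0.009,0,0,1,0.009,-0.0131,0,0,1,0.0126,-0.0169,0,0,1,0.0166,-0.0204,0,0,1,0.0208,-0.0236,0,0]}}

```text
t: 12.35
eef_pos: [0.5144, 0.0205, 0.3107]
ee_rot: [-3.142, 0.0, 0.156]
force: [-2.9, -1.1, 1.9]
grip_width: 0.0274
gripper_force: 30.0
```

```bash
python3 -c "
from h import *; local()
arc((.560,-.0275),.0662,np.radians(-171.1)-.96,.08,8,.156)"
```

```text
t 12.35 ang deg 133.6 r mm 66.19 Fr 1.23 Ft(cw) -2.87 F [-2.9 -1.1  1.9] pos [0.5144 0.0205 0.3107] yaw 0.156 gw 0.0274
1, 0.0045, -0.0029, 0, 0, 1, 0.0091, -0.0054, 0, 0, 1, 0.0140, -0.0075, 0, 0, 1, 0.0190, -0.0092, 0, 0, 1, 0.0241, -0.0105, 0, 0, 1, 0.0293, -0.0114, 0, 0, 1, 0.0346, -0.0119, 0, 0, 1, 0.0399, -0.0119, 0, 0
```

>>> {"name": "jog_arm", "arguments": {"rows": [1,0.0045,-0.0029,0,0,1,0.0091,-0.0054,0,0,1,0.014,-0.0075,0,0,1,0.019,-0.0092,0,0,1,0.0241,-0.0105,0,0,1,0.0293,-0.0114,0,0,1,0.0346,-0.0119,0,0,1,0.0399,-0.0119,0,0]}}

```text
t: 13.35
eef_pos: [0.5514, 0.0385, 0.3106]
ee_rot: [-3.141, 0.002, 0.156]
force: [-8.4, -1.5, 6.0]
grip_width: 0.0276
gripper_force: 30.0
```

```bash
python3 -c "
from h import *; local()
arc((.560,-.0275),.0662,np.radians(-171.1)-1.6,.08,8,.156)"
```

```text
t 13.35 ang deg 97.4 r mm 66.51 Fr -0.35 Ft(cw) -8.56 F [-8.4 -1.5  6. ] pos [0.5514 0.0385 0.3106] yaw 0.156 gw 0.0276
1, 0.0053, 0.0004, 0, 0, 1, 0.0105, 0.0012, 0, 0, 1, 0.0157, 0.0024, 0, 0, 1, 0.0207, 0.0040, 0, 0, 1, 0.0256, 0.0060, 0, 0, 1, 0.0303, 0.0084, 0, 0, 1, 0.0348, 0.0112, 0, 0, 1, 0.0391, 0.0143, 0, 0
```

>>> {"name": "jog_arm", "arguments": {"rows": [1,0.0053,0.0004,0,0,1,0.0105,0.0012,0,0,1,0.0157,0.0024,0,0,1,0.0207,0.004,0,0,1,0.0256,0.006,0,0,1,0.0303,0.0084,0,0,1,0.0348,0.0112,0,0,1,0.0391,0.0143,0,0]}}

```text
t: 14.35
eef_pos: [0.5915, 0.032, 0.3106]
ee_rot: [-3.139, 0.004, 0.157]
force: [-13.3, 3.5, 8.0]
grip_width: 0.0273
gripper_force: 30.0
```

```bash
python3 -c "
from h import *; local()
arc((.560,-.0275),.0662,np.radians(-171.1)-2.24,.08,8,.156)"
```

```text
t 14.35 ang deg 62.1 r mm 67.33 Fr -3.11 Ft(cw) -13.42 F [-13.3   3.5   8. ] pos [0.5915 0.032  0.3106] yaw 0.157 gw 0.0273
1, 0.0040, 0.0035, 0, 0, 1, 0.0077, 0.0072, 0, 0, 1, 0.0112, 0.0113, 0, 0, 1, 0.0142, 0.0156, 0, 0, 1, 0.0170, 0.0201, 0, 0, 1, 0.0193, 0.0248, 0, 0, 1, 0.0213, 0.0298, 0, 0, 1, 0.0229, 0.0348, 0, 0
```

```bash
cat > fit.py <<'E'
from h import *
from scipy.optimize import least_squares
D=[(.4947,-.0377,-.9,.4),(.4974,-.0061,-1.5,-2),(.5144,.0205,-2.9,-1.1),(.5514,.0385,-8.4,-1.5),(.5915,.032,-13.3,3.5)]
D+=eval(open("more.txt").read()) if __import__("os").path.exists("more.txt") else []
D=np.array(D); P=D[:,:2]*1000; F=D[:,2:]
def res(q):
    v=P-q[:2]; r=np.hypot(*v.T); fr=(F*v).sum(1)/r
    return np.r_[(r-q[2])+fr/2.5,(q[:2]-[559,-27])/6]
s=least_squares(res,[559,-27,66]); print(s.x.round(2),s.fun.round(2)); C=s.x[:2]/1000; r=s.x[2]/1000
def arc2(base_cmd,a0,da,n,yaw=.156): arc(C,r,a0,da,n,yaw,base=base_cmd)
E
python3 - <<'E'
from fit import *
C0=np.array([.56,-.0275]); a=np.radians(-171.1)-2.24; pc=C0+.0662*np.array([np.cos(a),np.sin(a)]); v=pc-C; a0=np.arctan2(v[1],v[0]); print("cmd",pc,np.degrees(a0),np.hypot(*v))
arc2(pc,a0,.08,8)
E
```

```text
[559.42 -27.04  65.87] [ 0.04 -0.1   0.08 -0.03  0.01  0.07 -0.01]
cmd [0.59254065 0.03015021] 59.92310193620847 0.06609296009391094
1, 0.0038, 0.0036, 0, 0, 1, 0.0075, 0.0074, 0, 0, 1, 0.0108, 0.0115, 0, 0, 1, 0.0139, 0.0158, 0, 0, 1, 0.0165, 0.0204, 0, 0, 1, 0.0188, 0.0251, 0, 0, 1, 0.0207, 0.0300, 0, 0, 1, 0.0222, 0.0351, 0, 0
```

>>> {"name": "jog_arm", "arguments": {"rows": [1,0.0037,0.0038,0,0,1,0.0072,0.0078,0,0,1,0.0103,0.012,0,0,1,0.0132,0.0162,0,0,1,0.0158,0.0207,0,0,1,0.018,0.0253,0,0,1,0.0199,0.0301,0,0,1,0.0214,0.0351,0,0]}}

```text
t: 15.35
eef_pos: [0.6191, 0.0017, 0.3107]
ee_rot: [-3.138, 0.0, 0.159]
force: [-4.1, 6.5, 2.9]
grip_width: 0.0271
gripper_force: 30.0
```

Run:
```python
from fit import *
local(C)
# cmd now
C0=np.array([.56,-.0275]); a=np.radians(-171.1)-2.24; pc=C0+.0662*np.array([np.cos(a),np.sin(a)])
q=R.from_euler('z',.156).apply([.0214,-.0351,0])[:2]; pc=pc+q; v=pc-C; a0=np.arctan2(v[1],v[0]); print("cmd",pc.tolist(),np.degrees(a0),np.hypot(*v))
arc2(pc,a0,.08,8)
```

```text
[559.42 -27.04  65.87] [ 0.04 -0.1   0.08 -0.03  0.01  0.07 -0.01]
t 15.35 ang deg 25.7 r mm 66.19 Fr -0.86 Ft(cw) -7.6 F [-4.1  6.5  2.9] pos [0.6191 0.0017 0.3107] yaw 0.159 gw 0.0271
cmd [0.6191341971810124, -0.0011986862389886423] 23.40251278782294 0.06506963101625453
1, 0.0019, 0.0049, 0, 0, 1, 0.0026, 0.0102, 0, 0, 1, 0.0029, 0.0154, 0, 0, 1, 0.0027, 0.0207, 0, 0, 1, 0.0022, 0.0259, 0, 0, 1, 0.0012, 0.0311, 0, 0, 1, -0.0002, 0.0362, 0, 0, 1, -0.0020, 0.0411, 0, 0
```

>>> {"name": "jog_arm", "arguments": {"rows": [1,0.0014,0.005,0,0,1,0.0022,0.0102,0,0,1,0.0026,0.0154,0,0,1,0.0025,0.0207,0,0,1,0.002,0.0259,0,0,1,0.0011,0.0311,0,0,1,-0.0002,0.0362,0,0,1,-0.002,0.0411,0,0]}}

```text
t: 16.35
eef_pos: [0.6234, -0.0439, 0.3107]
ee_rot: [3.14, 0.001, 0.154]
force: [-3.0, -6.8, 1.4]
grip_width: 0.0274
gripper_force: 30.0
```

```bash
cat > st.py <<'E'
from fit import *
import sys,json
# usage: st.py lastx lasty n : update commanded xy by last tool offset, report, print next arc
pc=np.array(json.load(open("pc.json"))); pc=pc+R.from_euler('z',.156).apply([float(sys.argv[1]),-float(sys.argv[2]),0])[:2]
json.dump(pc.tolist(),open("pc.json","w")); local(C); v=pc-C; a0=np.arctan2(v[1],v[0]); print("cmd ang",np.degrees(a0).round(1),"r",np.hypot(*v).round(4))
arc2(pc,a0,.08,int(sys.argv[3]))
E
echo "[0.6191341971810124, -0.0011986862389886423]">pc.json; python3 st.py -.002 .0411 8
```

```text
[559.42 -27.04  65.87] [ 0.04 -0.1   0.08 -0.03  0.01  0.07 -0.01]
t 16.35 ang deg -14.8 r mm 66.18 Fr -1.2 Ft(cw) 7.34 F [-3.  -6.8  1.4] pos [ 0.6234 -0.0439  0.3107] yaw 0.154 gw 0.0274
cmd ang -13.2 r 0.0659
1, -0.0022, 0.0048, 0, 0, 1, -0.0047, 0.0094, 0, 0, 1, -0.0077, 0.0138, 0, 0, 1, -0.0109, 0.0179, 0, 0, 1, -0.0145, 0.0218, 0, 0, 1, -0.0184, 0.0254, 0, 0, 1, -0.0225, 0.0286, 0, 0, 1, -0.0269, 0.0315, 0, 0
```

>>> {"name": "jog_arm", "arguments": {"rows": [1,-0.0022,0.0048,0,0,1,-0.0048,0.0094,0,0,1,-0.0078,0.0137,0,0,1,-0.0111,0.0178,0,0,1,-0.0147,0.0216,0,0,1,-0.0186,0.0252,0,0,1,-0.0227,0.0284,0,0,1,-0.0271,0.0312,0,0]}}

```text
t: 17.35
eef_pos: [0.6005, -0.0789, 0.3106]
ee_rot: [3.14, 0.003, 0.154]
force: [-8.9, -4.8, 6.5]
grip_width: 0.0276
gripper_force: 30.0
```

```bash
python3 st.py -.0271 .0312 10
```

```text
[559.42 -27.04  65.87] [ 0.04 -0.1   0.08 -0.03  0.01  0.07 -0.01]
t 17.35 ang deg -51.6 r mm 66.16 Fr -1.8 Ft(cw) 9.92 F [-8.9 -4.8  6.5] pos [ 0.6005 -0.0789  0.3106] yaw 0.154 gw 0.0276
cmd ang -49.9 r 0.0655
1, -0.0044, 0.0029, 0, 0, 1, -0.0092, 0.0050, 0, 0, 1, -0.0142, 0.0068, 0, 0, 1, -0.0193, 0.0082, 0, 0, 1, -0.0244, 0.0091, 0, 0, 1, -0.0297, 0.0097, 0, 0, 1, -0.0350, 0.0098, 0, 0, 1, -0.0402, 0.0095, 0, 0, 1, -0.0454, 0.0088, 0, 0, 1, -0.0506, 0.0077, 0, 0
```

>>> {"name": "jog_arm", "arguments": {"rows": [1,-0.0044,0.0027,0,0,1,-0.0092,0.0048,0,0,1,-0.0142,0.0066,0,0,1,-0.0193,0.008,0,0,1,-0.0244,0.009,0,0,1,-0.0297,0.0096,0,0,1,-0.035,0.0098,0,0,1,-0.0402,0.0095,0,0,1,-0.0454,0.0088,0,0,1,-0.0506,0.0077,0,0]}}

```text
t: 18.6
eef_pos: [0.5526, -0.0924, 0.3107]
ee_rot: [-3.141, -0.0, 0.156]
force: [-3.1, 0.9, 1.1]
grip_width: 0.0274
gripper_force: 30.0
```

```bash
python3 st.py -.0506 .0077 14
```

```text
[559.42 -27.04  65.87] [ 0.04 -0.1   0.08 -0.03  0.01  0.07 -0.01]
t 18.6 ang deg -96.0 r mm 65.7 Fr -0.57 Ft(cw) 3.15 F [-3.1  0.9  1.1] pos [ 0.5526 -0.0924  0.3107] yaw 0.156 gw 0.0274
cmd ang -95.7 r 0.0659
1, -0.0050, -0.0016, 0, 0, 1, -0.0099, -0.0035, 0, 0, 1, -0.0147, -0.0058, 0, 0, 1, -0.0192, -0.0085, 0, 0, 1, -0.0235, -0.0115, 0, 0, 1, -0.0275, -0.0149, 0, 0, 1, -0.0313, -0.0186, 0, 0, 1, -0.0347, -0.0226, 0, 0, 1, -0.0379, -0.0268, 0, 0, 1, -0.0406, -0.0313, 0, 0, 1, -0.0431, -0.0360, 0, 0, 1, -0.0451, -0.0409, 0, 0, 1, -0.0467, -0.0459, 0, 0, 1, -0.0479, -0.0510, 0, 0
```

>>> {"name": "jog_arm", "arguments": {"rows": [1,-0.005,-0.0016,0,0,1,-0.0099,-0.0035,0,0,1,-0.0147,-0.0058,0,0,1,-0.0192,-0.0085,0,0,1,-0.0235,-0.0115,0,0,1,-0.0275,-0.0149,0,0,1,-0.0313,-0.0186,0,0,1,-0.0347,-0.0226,0,0,1,-0.0379,-0.0268,0,0,1,-0.0406,-0.0313,0,0,1,-0.0431,-0.036,0,0,1,-0.0451,-0.0409,0,0,1,-0.0467,-0.0459,0,0,1,-0.0479,-0.051,0,0]}}

```text
t: 20.35
eef_pos: [0.4975, -0.0495, 0.3108]
ee_rot: [3.141, 0.0, 0.156]
force: [1.7, -1.2, -2.1]
grip_width: 0.0273
gripper_force: 30.0
```

```bash
python3 st.py -.0479 -.0510 18
```

```text
[559.42 -27.04  65.87] [ 0.04 -0.1   0.08 -0.03  0.01  0.07 -0.01]
t 20.35 ang deg -160.1 r mm 65.84 Fr -1.2 Ft(cw) -1.67 F [ 1.7 -1.2 -2.1] pos [ 0.4975 -0.0495  0.3108] yaw 0.156 gw 0.0273
cmd ang -159.9 r 0.0658
1, -0.0008, -0.0052, 0, 0, 1, -0.0012, -0.0105, 0, 0, 1, -0.0012, -0.0157, 0, 0, 1, -0.0008, -0.0210, 0, 0, 1, 0.0001, -0.0262, 0, 0, 1, 0.0014, -0.0313, 0, 0, 1, 0.0031, -0.0363, 0, 0, 1, 0.0051, -0.0411, 0, 0, 1, 0.0076, -0.0458, 0, 0, 1, 0.0104, -0.0502, 0, 0, 1, 0.0136, -0.0544, 0, 0, 1, 0.0171, -0.0584, 0, 0, 1, 0.0209, -0.0620, 0, 0, 1, 0.0250, -0.0654, 0, 0, 1, 0.0293, -0.0684, 0, 0, 1, 0.0338, -0.0710, 0, 0, 1, 0.0386, -0.0733, 0, 0, 1, 0.0435, -0.0752, 0, 0
```

One turn is nearly done. The second turn follows the same circle.

>>> {"name": "jog_arm", "arguments": {"rows": [1,-0.0008,-0.0052,0,0,1,-0.0012,-0.0105,0,0,1,-0.0012,-0.0157,0,0,1,-0.0008,-0.021,0,0,1,0.0001,-0.0262,0,0,1,0.0014,-0.0313,0,0,1,0.0031,-0.0363,0,0,1,0.0051,-0.0411,0,0,1,0.0076,-0.0458,0,0,1,0.0104,-0.0502,0,0,1,0.0136,-0.0544,0,0,1,0.0171,-0.0584,0,0,1,0.0209,-0.062,0,0,1,0.025,-0.0654,0,0,1,0.0293,-0.0684,0,0,1,0.0338,-0.071,0,0]}}

```text
t: 22.35
eef_pos: [0.5202, 0.0258, 0.3107]
ee_rot: [3.142, 0.001, 0.156]
force: [-2.8, -3.4, 3.3]
grip_width: 0.0274
gripper_force: 30.0
```

```bash
python3 st.py .0338 -.0710 12
```

```text
[559.42 -27.04  65.87] [ 0.04 -0.1   0.08 -0.03  0.01  0.07 -0.01]
t 22.35 ang deg 126.6 r mm 65.85 Fr -1.08 Ft(cw) -4.27 F [-2.8 -3.4  3.3] pos [0.5202 0.0258 0.3107] yaw 0.156 gw 0.0274
cmd ang 126.8 r 0.0659
1, 0.0048, -0.0023, 0, 0, 1, 0.0097, -0.0041, 0, 0, 1, 0.0147, -0.0056, 0, 0, 1, 0.0199, -0.0067, 0, 0, 1, 0.0251, -0.0074, 0, 0, 1, 0.0304, -0.0076, 0, 0, 1, 0.0356, -0.0074, 0, 0, 1, 0.0409, -0.0068, 0, 0, 1, 0.0460, -0.0058, 0, 0, 1, 0.0511, -0.0044, 0, 0, 1, 0.0561, -0.0026, 0, 0, 1, 0.0608, -0.0004, 0, 0
```

>>> {"name": "jog_arm", "arguments": {"rows": [1,0.0048,-0.0023,0,0,1,0.0097,-0.0041,0,0,1,0.0147,-0.0055,0,0,1,0.0199,-0.0066,0,0,1,0.0251,-0.0073,0,0,1,0.0304,-0.0074,0,0,1,0.0356,-0.0072,0,0,1,0.0408,-0.0065,0,0,1,0.0459,-0.0054,0,0,1,0.051,-0.0039,0,0,1,0.0559,-0.002,0,0,1,0.0605,0.0003,0,0]}}

```text
t: 23.85
eef_pos: [0.5788, 0.0364, 0.3105]
ee_rot: [-3.14, 0.004, 0.157]
force: [-12.9, 1.8, 7.9]
grip_width: 0.0271
gripper_force: 30.0
```

```bash
sed -i 's/arc2(pc,a0/r-=float(sys.argv[4]) if len(sys.argv)>4 else 0\narc2(pc,a0/; ' st.py; python3 st.py .0605 .0003 10 .0007
```

```text
[559.42 -27.04  65.87] [ 0.04 -0.1   0.08 -0.03  0.01  0.07 -0.01]
t 23.85 ang deg 73.0 r mm 66.35 Fr -2.02 Ft(cw) -12.83 F [-12.9   1.8   7.9] pos [0.5788 0.0364 0.3105] yaw 0.157 gw 0.0271
cmd ang 71.8 r 0.0651
1, 0.0049, 0.0019, 0, 0, 1, 0.0093, 0.0049, 0, 0, 1, 0.0134, 0.0082, 0, 0, 1, 0.0173, 0.0118, 0, 0, 1, 0.0208, 0.0157, 0, 0, 1, 0.0240, 0.0198, 0, 0, 1, 0.0269, 0.0242, 0, 0, 1, 0.0294, 0.0289, 0, 0, 1, 0.0315, 0.0337, 0, 0, 1, 0.0333, 0.0387, 0, 0
```

>>> {"name": "jog_arm", "arguments": {"rows": [1,0.0045,0.0025,0,0,1,0.0089,0.0054,0,0,1,0.0129,0.0087,0,0,1,0.0168,0.0122,0,0,1,0.0203,0.0161,0,0,1,0.0234,0.0202,0,0,1,0.0263,0.0245,0,0,1,0.0289,0.0291,0,0,1,0.031,0.0339,0,0,1,0.0329,0.0388,0,0]}}

```text
t: 25.1
eef_pos: [0.618, 0.0047, 0.3107]
ee_rot: [-3.137, 0.001, 0.159]
force: [-7.3, 6.9, 4.7]
grip_width: 0.0272
gripper_force: 30.0
```

```bash
python3 st.py .0329 .0388 16
```

```text
[559.42 -27.04  65.87] [ 0.04 -0.1   0.08 -0.03  0.01  0.07 -0.01]
t 25.1 ang deg 28.4 r mm 66.62 Fr -3.15 Ft(cw) -9.6 F [-7.3  6.9  4.7] pos [0.618  0.0047 0.3107] yaw 0.159 gw 0.0272
cmd ang 25.9 r 0.0655
1, 0.0017, 0.0050, 0, 0, 1, 0.0027, 0.0102, 0, 0, 1, 0.0032, 0.0154, 0, 0, 1, 0.0032, 0.0207, 0, 0, 1, 0.0029, 0.0259, 0, 0, 1, 0.0022, 0.0311, 0, 0, 1, 0.0010, 0.0363, 0, 0, 1, -0.0006, 0.0413, 0, 0, 1, -0.0025, 0.0462, 0, 0, 1, -0.0049, 0.0509, 0, 0, 1, -0.0076, 0.0554, 0, 0, 1, -0.0107, 0.0597, 0, 0, 1, -0.0141, 0.0637, 0, 0, 1, -0.0178, 0.0675, 0, 0, 1, -0.0218, 0.0709, 0, 0, 1, -0.0261, 0.0740, 0, 0
```

>>> {"name": "jog_arm", "arguments": {"rows": [1,0.0013,0.005,0,0,1,0.0022,0.0102,0,0,1,0.0026,0.0154,0,0,1,0.0026,0.0207,0,0,1,0.0023,0.0259,0,0,1,0.0017,0.031,0,0,1,0.0006,0.0361,0,0,1,-0.001,0.0411,0,0,1,-0.003,0.0459,0,0,1,-0.0053,0.0506,0,0,1,-0.0079,0.055,0,0,1,-0.011,0.0593,0,0]}}

```text
t: 26.6
eef_pos: [0.616, -0.0611, 0.3107]
ee_rot: [3.139, 0.002, 0.154]
force: [-6.0, -7.2, 3.7]
grip_width: 0.0276
gripper_force: 30.0
```

```bash
python3 st.py -.011 .0593 16
```

```text
[559.42 -27.04  65.87] [ 0.04 -0.1   0.08 -0.03  0.01  0.07 -0.01]
t 26.6 ang deg -31.1 r mm 66.03 Fr -1.42 Ft(cw) 9.2 F [-6.  -7.2  3.7] pos [ 0.616  -0.0611  0.3107] yaw 0.154 gw 0.0276
cmd ang -28.9 r 0.0654
1, -0.0030, 0.0043, 0, 0, 1, -0.0067, 0.0081, 0, 0, 1, -0.0107, 0.0115, 0, 0, 1, -0.0150, 0.0146, 0, 0, 1, -0.0195, 0.0174, 0, 0, 1, -0.0242, 0.0197, 0, 0, 1, -0.0290, 0.0217, 0, 0, 1, -0.0341, 0.0233, 0, 0, 1, -0.0392, 0.0245, 0, 0, 1, -0.0444, 0.0253, 0, 0, 1, -0.0497, 0.0257, 0, 0, 1, -0.0549, 0.0256, 0, 0, 1, -0.0602, 0.0252, 0, 0, 1, -0.0654, 0.0243, 0, 0, 1, -0.0705, 0.0230, 0, 0, 1, -0.0754, 0.0213, 0, 0
```

>>> {"name": "jog_arm", "arguments": {"rows": [1,-0.0031,0.0041,0,0,1,-0.0068,0.0078,0,0,1,-0.0108,0.0112,0,0,1,-0.0151,0.0143,0,0,1,-0.0196,0.0171,0,0,1,-0.0242,0.0195,0,0,1,-0.029,0.0215,0,0,1,-0.0341,0.0231,0,0,1,-0.0392,0.0243,0,0,1,-0.0444,0.0252,0,0,1,-0.0497,0.0256,0,0,1,-0.0549,0.0256,0,0,1,-0.0602,0.0252,0,0,1,-0.0654,0.0243,0,0,1,-0.0705,0.023,0,0,1,-0.0754,0.0213,0,0]}}

```text
t: 28.6
eef_pos: [0.5453, -0.0912, 0.3108]
ee_rot: [-3.141, -0.0, 0.156]
force: [-2.6, 1.0, 1.1]
grip_width: 0.0275
gripper_force: 30.0
```

```bash
python3 st.py -.0754 .0213 16; python3 -c "
from fit import *
for p in ((.4946,-.0377),): v=np.array(p)-C; print('start ang',np.degrees(np.arctan2(v[1],v[0])))"
```

```text
[559.42 -27.04  65.87] [ 0.04 -0.1   0.08 -0.03  0.01  0.07 -0.01]
t 28.6 ang deg -102.4 r mm 65.69 Fr -0.42 Ft(cw) 2.75 F [-2.6  1.   1.1] pos [ 0.5453 -0.0912  0.3108] yaw 0.156 gw 0.0275
cmd ang -102.2 r 0.0659
1, -0.0048, -0.0021, 0, 0, 1, -0.0095, -0.0046, 0, 0, 1, -0.0139, -0.0074, 0, 0, 1, -0.0181, -0.0106, 0, 0, 1, -0.0220, -0.0141, 0, 0, 1, -0.0257, -0.0179, 0, 0, 1, -0.0290, -0.0220, 0, 0, 1, -0.0320, -0.0264, 0, 0, 1, -0.0346, -0.0309, 0, 0, 1, -0.0368, -0.0357, 0, 0, 1, -0.0387, -0.0406, 0, 0, 1, -0.0402, -0.0457, 0, 0, 1, -0.0412, -0.0509, 0, 0, 1, -0.0419, -0.0561, 0, 0, 1, -0.0421, -0.0614, 0, 0, 1, -0.0419, -0.0666, 0, 0
[559.42 -27.04  65.87] [ 0.04 -0.1   0.08 -0.03  0.01  0.07 -0.01]
start ang -170.66369587075025
```

>>> {"name": "jog_arm", "arguments": {"rows": [1,-0.0048,-0.0021,0,0,1,-0.0095,-0.0046,0,0,1,-0.0139,-0.0074,0,0,1,-0.0181,-0.0106,0,0,1,-0.022,-0.0141,0,0,1,-0.0257,-0.0179,0,0,1,-0.029,-0.022,0,0,1,-0.032,-0.0264,0,0,1,-0.0346,-0.0309,0,0,1,-0.0368,-0.0357,0,0,1,-0.0387,-0.0406,0,0,1,-0.0402,-0.0457,0,0,1,-0.0412,-0.0509,0,0,1,-0.0419,-0.0561,0,0,1,-0.0421,-0.0605,0,0,1,-0.0421,-0.062,0,0,1,-0.0421,-0.062,0,0,1,-0.0421,-0.062,0,0]}}

```text
t: 30.85
eef_pos: [0.4943, -0.0366, 0.3108]
ee_rot: [-3.141, 0.0, 0.156]
force: [-0.3, 0.9, 0.2]
grip_width: 0.0269
gripper_force: 30.0
```

```bash
python3 st.py -.0421 -.062 1
```

```text
[559.42 -27.04  65.87] [ 0.04 -0.1   0.08 -0.03  0.01  0.07 -0.01]
t 30.85 ang deg -171.7 r mm 65.79 Fr 0.16 Ft(cw) 0.95 F [-0.3  0.9  0.2] pos [ 0.4943 -0.0366  0.3108] yaw 0.156 gw 0.0269
cmd ang -171.5 r 0.0659
1, 0.0003, -0.0053, 0, 0
```

>>> {"name": "jog_arm", "arguments": {"rows": [-1,0,0,0,0,-1,0,0,0,0,-1,0,0,0,0,-1,0,0,0,0,-1,0,0,-0.03,0,-1,0,0,-0.08,0,-1,-0.04,0,-0.13,0,-1,-0.04,0,-0.15,0,-1,-0.04,0,-0.15,0,-1,-0.04,0,-0.15,0]}}

```text
t: 32.1
eef_pos: [0.4548, -0.043, 0.4598]
ee_rot: [-3.141, 0.001, 0.156]
force: [0.7, -0.1, -0.0]
grip_width: 0.0869
gripper_force: 0.0
```

Run:
```python
from h import *
print(obs()); t=snapshot("top"); im=t["color"]; cv2.imwrite("pics/end.png",im); hsv=cv2.cvtColor(im,cv2.COLOR_BGR2HSV)
o=cv2.imread("pics/top0.png"); df=cv2.absdiff(im,o).max(2)>40
n,_,st,ce=cv2.connectedComponentsWithStats(df.astype(np.uint8))
for i in range(1,n):
    if st[i,4]>25: print("changed",st[i].tolist(),ce[i].round(0))
# expected block centre after 70 mm
P=np.array([.4855,.185])+.07*np.array([np.cos(.156),np.sin(.156)]); print("expect block px",proj(t,[*P,.09]),proj(t,[.4855,.185,.062]))
# white rim
m=((hsv[...,1]<40)&(hsv[...,2]>190)).astype(np.uint8)*255; m[:,:215]=0;m[:,262:]=0;m[:215]=0;m[315:]=0
ys,xs=np.nonzero(m); print("bright rows hist",np.bincount(ys,minlength=320)[215:315].tolist())
print([im[r,int(226+(r-250)*.16)].tolist() for r in range(240,275,5)])
h=hsv; mm=((h[...,2]<100)&(h[...,1]>110)&((h[...,0]<12)|(h[...,0]>170))).astype(np.uint8)
mm[:,:310]=0; mm[:,340:]=0; mm[:265]=0; mm[285:]=0
ys,xs=np.nonzero(mm); print("knob",len(xs),xs.mean() if len(xs) else 0,ys.mean() if len(xs) else 0)
```

```text
{'t': 32.1, 'joint_pos': [0.6032, -0.0684, -0.5677, 1.7972, -0.0376, 1.4034, -1.3721], 'eef_pos': [0.4548, -0.043, 0.4598], 'ee_rot': [-3.1411, 0.0011, 0.1558], 'force': [0.747, -0.1121, -0.034], 'gripper_force': 0.0, 'grip_width': 0.0869}
changed [220, 234, 33, 67, 1239] [236. 268.]
changed [411, 260, 16, 27, 389] [419. 273.]
changed [336, 272, 43, 208, 2035] [360. 378.]
changed [297, 275, 58, 19, 333] [325. 284.]
changed [310, 284, 46, 69, 709] [334. 325.]
changed [278, 287, 21, 52, 579] [289. 309.]
changed [296, 293, 34, 126, 1157] [306. 380.]
changed [309, 337, 12, 18, 76] [312. 346.]
changed [419, 369, 221, 111, 8515] [539. 428.]
changed [623, 396, 17, 12, 113] [633. 401.]
changed [611, 401, 9, 33, 88] [614. 416.]
changed [295, 436, 54, 44, 1144] [320. 460.]
changed [274, 465, 11, 15, 69] [279. 474.]
changed [597, 471, 14, 9, 66] [605. 476.]
expect block px (np.float64(230.896230011641), np.float64(253.72372631419708)) (np.float64(237.19049459842535), np.float64(280.6773190372103))
bright rows hist [0, 0, 0, 0, 0, 0, 0, 0, 0, 0, 0, 0, 0, 0, 0, 0, 0, 0, 0, 0, 0, 0, 0, 6, 11, 9, 7, 3, 1, 2, 2, 1, 1, 1, 1, 2, 3, 1, 1, 1, 2, 3, 3, 1, 1, 1, 2, 2, 2, 1, 2, 3, 0, 2, 3, 0, 0, 0, 0, 0, 0, 0, 0, 0, 0, 0, 0, 0, 0, 0, 0, 0, 0, 0, 0, 0, 0, 0, 0, 0, 0, 0, 0, 0, 0, 0, 0, 0, 0, 0, 0, 0, 0, 0, 0, 0, 0, 0, 0, 0]
[[182, 187, 192], [154, 161, 163], [154, 162, 164], [120, 125, 126], [116, 121, 121], [155, 162, 163], [133, 136, 139]]
knob 272 324.5477941176471 279.5477941176471
```

```bash
python3 -c "
from plant import workorder; print(workorder.close_job())"
```

```text
the job is handed in; nothing more can be done
None
```

I seated the block in the pocket, turned the crank clockwise through two full turns (stopping about 1° past), then let go and handed the job in at about 32 s; the final top image puts the bed and block at the far end and shows no sign that the bystanders moved.

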